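# Screw the ribbed cap of the cement jar tight

### The job

The cement jar with the round ribbed cap is done with for today, but its cap was left loose: screw it clockwise, as far as it goes, so that the tab on the cap comes up against the steel stop post on the jar, then let go. The other jar, whose cap has a straight bar on top, is still in use: leave its cap loose as it is.

Things in the scene. Friction and masses are not known exactly. Their poses are not given: they have to be found in the camera images.
- ribbed_grip (a point): Centre of the target cap's round ribbed grip: grey plastic, upright, 43 mm across, 30 mm tall, on the cap's vertical turning axis, 109 mm above the bench. 15 mm below this point it stands on the cap's round skirt, 60 mm across and 20 mm tall. The cap cannot be lifted off and does not rise or sink as it turns. Axes turn with the cap.
- ribbed_stand: Round wooden cup, 94 mm across, screwed to the bench, that holds the target's squat brown jar (66 mm) fast. Origin on the bench on the cap's axis; x points to the steel stop post, 8 mm wide, beside the cap's skirt. The cap's 10 mm tab sticks out 12 mm from the skirt. Tab and post stay below the skirt's top, which is 94 mm above the bench.
- ribbed_cap (a joint): Turn of the ribbed cap, rad: 0 is tight (tab against the stop post, a hard stop); larger is looser (anticlockwise from above), up to 1.3. It starts at 0.7 to 1.1, so less than a quarter turn clockwise closes it. It turns stiffly (about 0.1 N m) and stays where it is left.
- bar_grip (a point): Centre of the straight bar (50 mm long, 12 mm thick, 30 mm tall) on top of the other jar's cap, 109 mm above the bench on that cap's axis; x runs along the bar. Jar, skirt, tab, post and wooden cup are like the target's. Not to be turned.
- bar_cap (a joint): Turn of the bar-topped cap, rad, measured in the same way; it starts loose, at 0.65 to 0.9, and must be left so.
There are look-alikes about, which are no part of the job. Leave any orange look-alike of the part that bears bar_grip alone.

How it is judged:
At the end, for the whole second after the job is handed in: The ribbed cap is screwed home (within 0.15 rad, about 9 degrees, of its stop) and released, and the bar-topped cap is still loose, about where it was (between 0.45 and 1.1 rad) (value of joint ribbed_cap below 0.15 rad and value of joint bar_cap between 0.45 and 1.1 rad); the robot touches nothing.
It fails at once if the bar-topped cap was turned (value of joint bar_cap below 0.45 rad or value of joint bar_cap above 1.1 rad).
It also fails if it takes over 29 s, if anything falls off the work surface, if the arm or the gripper's body presses on something with over 40 N, if the wrist force passes 120 N, or if a joint passes its speed limit or range.

### The arm

A 7-joint arm with a two-finger parallel gripper is mounted at the origin on a cart in front of the work surface, level with it; the furniture and walls round the work are solid. World frame = base frame: x ahead of the robot, y to its left, z up, the work surface at z = 0. Lengths are in m, angles in rad, forces in N, time in s.
With the tool pointing down it reaches from about 0.4 to 0.85 m from the base axis. Payload 4.5 kg.
Tool frame: the origin (TCP) lies on the centre line of the jaws, within the pads' length; the fingertips stand 11 mm ahead of it and the grasp point (between the pads) lies 8 mm behind it; z points along the fingers, y is the line along which they close (so a half turn about z gives the same grasp; the last joint's range is limited). The gripper opens to 88 mm and grips with 3 to 60 N. Pads are 18 mm wide; open, the fingers measure 123 mm over their backs; the gripper's body (75 mm by 187 mm) begins 45 mm behind the grasp point.
Start: joints at [-1.296, 0.689, -0.195, 1.565, 0.157, 0.902, -0.215], TCP at [0.149, 0.607, 0.25] pointing down, gripper open.
Joint ranges: [-3.01, 3.01], [-0.46, 2.08], [-1.47, 1.51], [0.13, 2.56], [-1, 4.14], [0.04, 2.09], [-2.66, 2.66]. Speed limits (rad/s): [2.57, 2.57, 3.14, 3.14, 3.14, 3.14, 3.14].

### API

Orientations are given as a unit quaternion [x, y, z, w].
In Python, from plant import * gives the robot as it stands. The module is installed in compiled form; this text tells all that it offers.
- The arm moves only by the tool send_rows, never from a script. Its argument "motion" is a list of rows, each an object of numbers: "x", "y", "z": the shift along the tool's x, y, z in cm; "rx", "ry", "rz": the turn, a rotation vector about the tool's x, y, z in rad; "jaw": the finger opening in cm, from 0 to 8.81. In form: [{"x": .., "y": .., "z": .., "rx": .., "ry": .., "rz": .., "jaw": ..}, ...]. A call has exactly 5 rows; each row shifts and turns the commanded pose from where the row before left it, along the tool's axes as they then stand; what a row does not reach is not made up. A row lasts 1/10 s, in which the tool goes at most 50 mm and 8.59 degrees, less where a joint would pass 70% of its speed; a pose out of reach is approached as far as the arm can. A call is refused whole if a number of a shift passes 5 or a number of a turn 0.15, either way. A call with a gripper value outside its range is refused whole. The fingers move at their own pace and stop on an object; "grip_force" is the grip in N (left out, the last holds). Time passes only in rows, so rows that do not move let the fingers close, or fill a call up. It gives the time, the measured TCP pose, the force, the opening and the grip force at its end, in the units of the state.
- get_state(): the state, without advancing time (a new reading comes with each control period).
- snapshot(name): name is "scene" or "top" or "wrist"; returns a dict with "img" (480x640x3 uint8, red, green, blue), "vertical_fov" (degrees; the focal length in pixels is half the picture's height over the tangent of half this angle, whatever the lens; pixels are square), "cx", "cy" (the principal point, pixels), "extrinsics" (4x4, takes a point from camera to world coordinates). Camera axes: x right, y up, looking along -z (the intrinsics and any distortion apply to the point x, -y, -z); pixel columns grow to the right and rows downward; lengths in m; the calibration is good to about 2 mm. A picture is of the moment at which its call begins. There is no depth.
- finish_job(): hands the job in; it is judged then, once.
The state is a dict: "clock": time; "q": joint angles; "qd": joint speeds; "joint_torque": joint torques, N m; "tool_pos": TCP position; "eef_rot": TCP orientation; "contact_force": force on the tool from outside, world axes, zero at the start; "moment": the same for the moment, N m; "opening": opening from 0.0 (shut) to 1.0 (fully open); "finger_force": force on a finger pad.
Only numpy, scipy, OpenCV 4.12 (cv2) and the standard library are available. Lean on these libraries where they do the work, as an engineer would, in place of code of your own. Each camera call takes 0.05 s, during which the arm holds its last target. There are 200 camera calls.

## Working session

There is one attempt and no reset: what is moved stays moved. The work goes in short steps, Python scripts to look and compute and a tool call to move; the robot and the scene stay as the last step left them, time stands still between calls to the robot, and variables do not carry over. Pictures are saved under pics/ and viewed, at most 10 in all, crops included, and the job is handed in when it is done.

Besides the shell and the picture viewer there is one more tool, called as name([rows], argument=value, ...), one row to a line, values as JSON. send_rows: Moves the arm, as the interface text tells. Its arguments: {"type":"object","properties":{"motion":{"type":"array"},"grip_force":{"type":"number"}},"required":["motion"]}

```bash
mkdir -p pics; python3 - <<'E'
from plant import *
import cv2,numpy as np
s=get_state();print({k:np.round(v,3).tolist() for k,v in s.items()})
for n in("scene","top"):
    d=snapshot(n);cv2.imwrite(f"pics/{n}0.png",d["img"][:,:,::-1]);print(n,d["vertical_fov"],d["cx"],d["cy"],np.round(d["extrinsics"],3).tolist(),[k for k in d])
E
```

```text
{'clock': 0.0, 'q': [-1.296, 0.69, -0.195, 1.566, 0.157, 0.903, -0.215], 'qd': [-0.0, -0.001, 0.002, 0.0, 0.002, -0.001, 0.0], 'joint_torque': [-0.0, -52.756, -1.267, -15.343, -0.053, 0.007, 0.0], 'tool_pos': [0.149, 0.606, 0.249], 'eef_rot': [0.12, 0.993, -0.001, -0.0], 'contact_force': [-0.737, 0.075, 0.014], 'moment': [0.033, 0.037, -0.063], 'finger_force': 0.0, 'opening': 1.0}
scene 49.11407501361012 314.30803216537015 245.34331299661048 [[0.782, 0.351, -0.515, -0.014], [-0.623, 0.429, -0.655, -0.568], [-0.009, 0.833, 0.554, 0.584], [0.0, 0.0, 0.0, 1.0]] ['img', 'vertical_fov', 'cx', 'cy', 'extrinsics']
top 43.31195241583087 315.4147027520075 238.43898558947308 [[-0.014, 0.988, -0.151, 0.267], [-1.0, -0.017, -0.022, 0.006], [-0.024, 0.151, 0.988, 1.122], [0.0, 0.0, 0.0, 1.0]] ['img', 'vertical_fov', 'cx', 'cy', 'extrinsics']
```

View pics/top0.png

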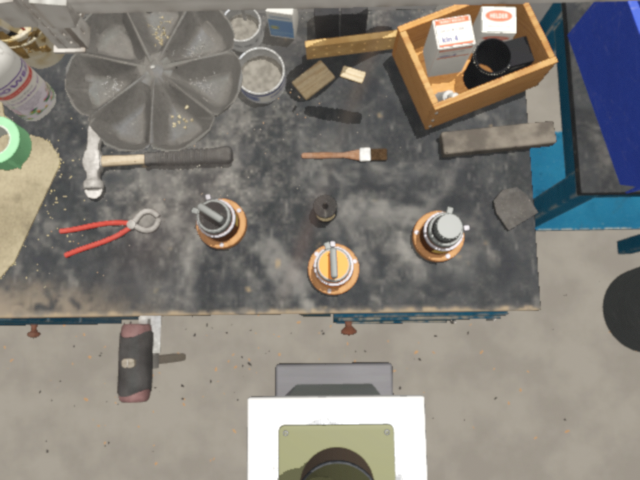

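View pics/scene0.png

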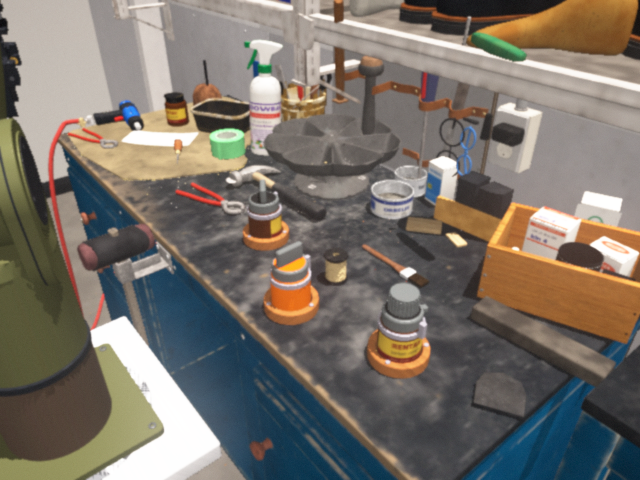

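The candidates in the top view are the grey bar-topped cap (215,213), the orange bar-topped look-alike (333,263) and the grey round cap (446,228). The round grey one fits the target; I'll confirm it in a crop and measure it in two views.

```bash
cat > h.py <<'E'
import numpy as np,cv2
def ray(d,u,v):
    f=240/np.tan(np.radians(d["vertical_fov"]/2));E=np.array(d["extrinsics"])
    r=E[:3,:3]@np.array([(u-d["cx"])/f,-(v-d["cy"])/f,-1]);return E[:3,3],r
def plane(d,u,v,z):
    o,r=ray(d,u,v);return o+r*(z-o[2])/r[2]
def proj(d,p):
    f=240/np.tan(np.radians(d["vertical_fov"]/2));E=np.array(d["extrinsics"])
    c=E[:3,:3].T@(np.array(p)-E[:3,3]);return np.array([d["cx"]-f*c[0]/c[2],d["cy"]+f*c[1]/c[2]])
E
python3 - <<'E'
from plant import *
from h import *
t=snapshot("top");s=snapshot("scene")
a=cv2.resize(t["img"][190:270,400:480],(400,400),interpolation=2);b=cv2.resize(s["img"][275:385,350:460],(400,400),interpolation=2)
cv2.imwrite("pics/crop1.png",np.hstack([a,b])[:,:,::-1])
p=plane(t,446,228,.124);print(p)
for z in(.124,.094,0):print(z,proj(t,[*p[:2],z]),proj(s,[*p[:2],z]))
# wooden cup: orange-brown mask
h=cv2.cvtColor(t["img"],cv2.COLOR_RGB2HSV);m=cv2.inRange(h,(5,110,80),(20,255,255))
for x0,x1 in((190,255),(300,365),(405,475)):
    ys,xs=np.nonzero(m[180:300,x0:x1]);print(xs.min()+x0,xs.max()+x0,ys.min()+180,ys.max()+180)
E
```

```text
[ 0.43349733 -0.1902074   0.124     ]
0.124 [446. 228.] [399.5100071  291.10516972]
0.094 [442.69044327 230.93652749] [397.80579228 307.60125397]
0 [433.4448269  239.14004504] [392.92355873 354.85922581]
197 246 199 248
308 358 244 294
412 463 211 261
```

View pics/crop1.png

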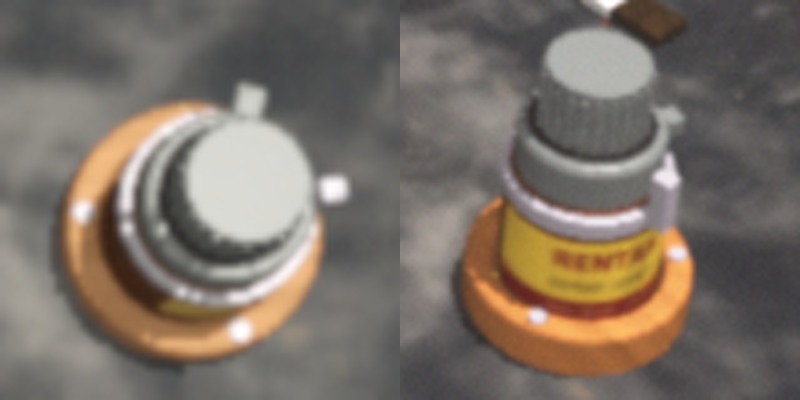

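The crop confirms the ribbed round cap, with its tab at about (450,210) and the white post at about (467,228) in the top view. The top face centre is about (449.8,225.4) in the top view and (404.5,292.3) in the scene view.

```bash
python3 - <<'E'
from plant import *
from h import *
t=snapshot("top");s=snapshot("scene")
o1,r1=ray(t,449.6,225.2);o2,r2=ray(s,404.4,292.3)
k=np.linalg.lstsq(np.c_[r1,-r2],o2-o1,rcond=None)[0]
print(o1+k[0]*r1,o2+k[1]*r2)
c=plane(t,449.6,225.2,.124);c2=plane(s,404.4,292.3,.124);print(c,c2)
for n,u,v in(("tab",450,209.6),("post",466.6,227.6)):
    q=plane(t,u,v,.09)-c;print(n,np.arctan2(q[1],q[0]),np.hypot(*q[:2]))
from scipy.spatial.transform import Rotation as R
print(R.from_quat(get_state()["eef_rot"]).as_matrix().round(3),get_state()["clock"])
E
```

```text
[ 0.43818405 -0.19646949  0.12365718] [ 0.43741699 -0.19585582  0.12340136]
[ 0.43812524 -0.1964001   0.124     ] [ 0.43682996 -0.19634003  0.124     ]
tab -0.26062165967085105 0.03438175310978678
post -1.5395813139225132 0.03583299230633757
[[-0.971  0.238 -0.   ]
 [ 0.238  0.971 -0.001]
 [-0.    -0.001 -1.   ]] 0.3
```

send_rows([
  {"x": -3.3,"y": -2.9,"jaw": 8.8},
  {"x": -3.3,"y": -2.9,"jaw": 8.8},
  {"x": -3.3,"y": -2.9,"jaw": 8.8},
  {"x": -3.3,"y": -2.9,"jaw": 8.8},
  {"x": -3.3,"y": -2.9,"jaw": 8.8},
], grip_force=40)

```text
schema error: expected keys x, y, z, rx, ry, rz, jaw
```

send_rows([
  {"x": -3.3,"y": -2.9,"jaw": 8.8},
  {"x": -3.3,"y": -2.9,"jaw": 8.8},
  {"x": -3.3,"y": -2.9,"jaw": 8.8},
  {"x": -3.3,"y": -2.9,"jaw": 8.8},
  {"x": -3.3,"y": -2.9,"jaw": 8.8},
])

```text
schema error: expected keys x, y, z, rx, ry, rz, jaw
```

send_rows([
  {"x": -1.4,"y": -4.2,"jaw": 8.8},
  {"x": -1.4,"y": -4.2,"jaw": 8.8},
  {"x": -1.4,"y": -4.2,"jaw": 8.8},
  {"x": -1.4,"y": -4.2,"jaw": 8.8},
  {"x": -1.4,"y": -4.2,"jaw": 8.8},
])

```text
schema error: expected keys x, y, z, rx, ry, rz, jaw
```

All keys are required.

send_rows([
  {"x": -3.3,"y": -2.9,"z": 0,"rx": 0,"ry": 0,"rz": 0,"jaw": 8.8},
  {"x": -3.3,"y": -2.9,"z": 0,"rx": 0,"ry": 0,"rz": 0,"jaw": 8.8},
  {"x": -3.3,"y": -2.9,"z": 0,"rx": 0,"ry": 0,"rz": 0,"jaw": 8.8},
  {"x": -3.3,"y": -2.9,"z": 0,"rx": 0,"ry": 0,"rz": 0,"jaw": 8.8},
  {"x": -3.3,"y": -2.9,"z": 0,"rx": 0,"ry": 0,"rz": 0,"jaw": 8.8},
], grip_force=40)

```text
clock: 0.8
tool_pos: [0.2755, 0.4254, 0.2498]
eef_rot: [0.12, 0.993, 0.0, 0.0]
contact_force: [0.5, 0.4, 0.2]
opening: 1.001
finger_force: 0.0
```

send_rows([
  {"x": -3.3,"y": -2.9,"z": 0,"rx": 0,"ry": 0,"rz": 0,"jaw": 8.8},
  {"x": -3.3,"y": -2.9,"z": 0,"rx": 0,"ry": 0,"rz": 0,"jaw": 8.8},
  {"x": -3.3,"y": -2.9,"z": 0,"rx": 0,"ry": 0,"rz": 0,"jaw": 8.8},
  {"x": -3.3,"y": -2.9,"z": 0,"rx": 0,"ry": 0,"rz": 0,"jaw": 8.8},
  {"x": -3.3,"y": -2.9,"z": 0,"rx": 0,"ry": 0,"rz": 0,"jaw": 8.8},
])

```text
clock: 1.3
tool_pos: [0.4013, 0.2452, 0.2499]
eef_rot: [0.12, 0.993, 0.0, 0.0]
contact_force: [0.7, 0.2, 1.0]
opening: 1.001
finger_force: 0.0
```

```bash
python3 -c "
from plant import *
s=get_state();print(s['clock'],s['q'],s['tool_pos'],s['eef_rot'],s['contact_force'])"
```

```text
1.3 [-0.47840275  0.49698191 -0.25346144  2.01514229  0.1983936   0.65188468
  0.46946605] [0.40128029 0.24519657 0.24989664] [1.20033178e-01 9.92769836e-01 2.11227225e-04 2.10003232e-04] [0.6772096  0.20394566 0.98232926]
```

send_rows([
  {"x": -1.4,"y": -4.2,"z": 0,"rx": 0,"ry": 0,"rz": 0,"jaw": 8.8},
  {"x": -1.4,"y": -4.2,"z": 0,"rx": 0,"ry": 0,"rz": 0,"jaw": 8.8},
  {"x": -1.4,"y": -4.2,"z": 0,"rx": 0,"ry": 0,"rz": 0,"jaw": 8.8},
  {"x": -1.4,"y": -4.2,"z": 0,"rx": 0,"ry": 0,"rz": 0,"jaw": 8.8},
  {"x": -1.4,"y": -4.2,"z": 0,"rx": 0,"ry": 0,"rz": 0,"jaw": 8.8},
])

```text
clock: 1.8
tool_pos: [0.4184, 0.0244, 0.2499]
eef_rot: [0.12, 0.993, 0.0, 0.0]
contact_force: [1.3, 0.4, -0.7]
opening: 0.997
finger_force: 0.0
```

send_rows([
  {"x": -1.4,"y": -4.2,"z": 0,"rx": 0,"ry": 0,"rz": 0,"jaw": 8.8},
  {"x": -1.4,"y": -4.2,"z": 0,"rx": 0,"ry": 0,"rz": 0,"jaw": 8.8},
  {"x": -1.4,"y": -4.2,"z": 0,"rx": 0,"ry": 0,"rz": 0,"jaw": 8.8},
  {"x": -1.4,"y": -4.2,"z": 0,"rx": 0,"ry": 0,"rz": 0,"jaw": 8.8},
  {"x": -1.4,"y": -4.2,"z": 0,"rx": 0,"ry": 0,"rz": 0,"jaw": 8.8},
])

```text
clock: 2.3
tool_pos: [0.4361, -0.1965, 0.2499]
eef_rot: [0.12, 0.993, 0.0, 0.0]
contact_force: [-0.0, 0.4, -0.1]
opening: 0.999
finger_force: 0.0
```

```bash
python3 -c "
from plant import *
from h import *
s=get_state();print(s['clock'],s['q'],s['tool_pos'],s['eef_rot'],s['contact_force'])
d=snapshot('wrist');cv2.imwrite('pics/w1.png',d['img'][:,:,::-1]);print(proj(d,[.4375,-.196,.124]))
for z in(.107,):
  p=s['tool_pos'];print(p[:2]-[.4375,-.196])"
```

```text
2.3 [ 0.52977937  0.51082817 -0.30812528  1.99141277  0.23986483  0.67321547
  1.39996958] [ 0.43614351 -0.19654738  0.24988206] [1.20181427e-01 9.92751904e-01 3.36117202e-05 2.84444848e-04] [-0.04566202  0.37841515 -0.08352328]
[321.15781691 224.385817  ]
[-0.00135649 -0.00054738]
```

View pics/w1.png

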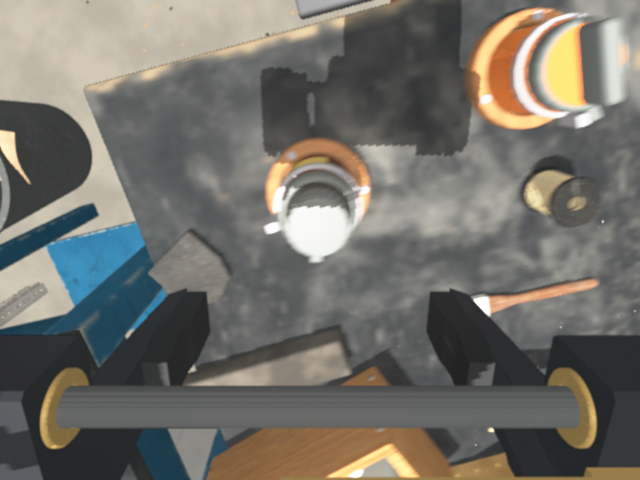

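The wrist view shows the cap's round top at about (318,231), against a predicted (321,224), so the centre is a few mm off. I'll refine it with contours.

```bash
python3 -c "
from plant import *
from h import *
d=snapshot('wrist');t=snapshot('top')
for n,e,(u0,u1,v0,v1) in(('w',d,(265,375,185,270)),('t',t,(425,475,200,262))):
  g=cv2.cvtColor(e['img'],cv2.COLOR_RGB2GRAY);h=cv2.cvtColor(e['img'],cv2.COLOR_RGB2HSV)
  for th in(165,180,195):
    m=((g>th)&(h[:,:,1]<40)).astype(np.uint8)[v0:v1,u0:u1]
    m=cv2.morphologyEx(m,cv2.MORPH_OPEN,np.ones((9,9) if n=='t' else (21,21),np.uint8))
    cs=cv2.findContours(m,0,2)[0]
    if not cs: continue
    c=max(cs,key=cv2.contourArea);(x,y),r=cv2.minEnclosingCircle(c);x+=u0;y+=v0
    print(n,th,x,y,r,cv2.boundingRect(c),plane(e,x,y,.124))
a=cv2.resize(d['img'][170:280,260:380],(600,550),interpolation=2)
cv2.imwrite('pics/w2.png',a[:,:,::-1])
"
```

```text
w 165 335.0 222.5 31.579364776611328 (41, 22, 59, 44) [ 0.43824263 -0.19677714  0.124     ]
w 180 335.0 222.5 31.197053909301758 (41, 22, 59, 44) [ 0.43824263 -0.19677714  0.124     ]
w 195 335.5 223.0 30.8586483001709 (42, 22, 58, 44) [ 0.43866257 -0.19653861  0.124     ]
t 165 450.0 227.5 14.151071548461914 (13, 16, 25, 20) [ 0.43422428 -0.19688054  0.124     ]
t 180 449.83128929138184 226.3650302886963 12.990978240966797 (13, 16, 24, 18) [ 0.43614784 -0.19669109  0.124     ]
t 195 450.0 226.0 12.530064582824707 (14, 17, 23, 17) [ 0.43676013 -0.19700003  0.124     ]
```

View pics/w2.png

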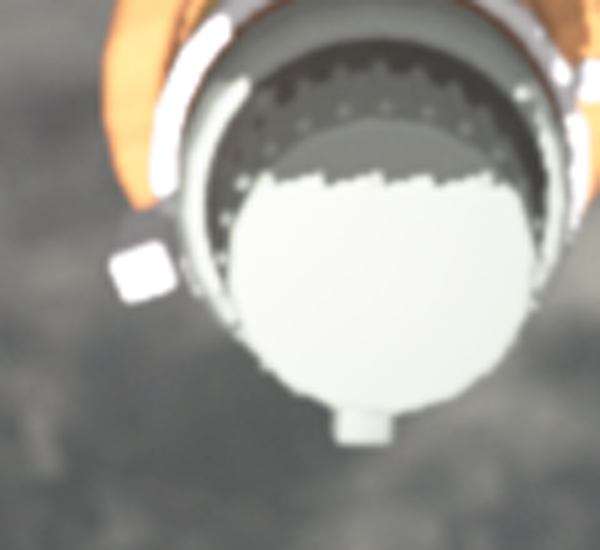

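The lit and shadowed parts of the cap top together centre at (336,223) in the wrist view, i.e. about (0.438,-0.1965). Descending to just above it.

send_rows([
  {"x": 0,"y": 0,"z": 4,"rx": 0,"ry": 0,"rz": 0,"jaw": 8.8},
  {"x": 0,"y": 0,"z": 4,"rx": 0,"ry": 0,"rz": 0,"jaw": 8.8},
  {"x": 0,"y": 0,"z": 1,"rx": 0,"ry": 0,"rz": 0,"jaw": 8.8},
  {"x": 0,"y": 0,"z": 0,"rx": 0,"ry": 0,"rz": 0,"jaw": 8.8},
  {"x": 0,"y": 0,"z": 0,"rx": 0,"ry": 0,"rz": 0,"jaw": 8.8},
])

```text
clock: 2.95
tool_pos: [0.437, -0.194, 0.1608]
eef_rot: [0.119, 0.993, 0.0, 0.001]
contact_force: [0.1, 0.2, 0.7]
opening: 0.998
finger_force: 0.0
```

```bash
python3 -c "
from plant import *
from h import *
from scipy.spatial.transform import Rotation as R
s=get_state();p=np.array(s['tool_pos']);print(s['clock'],s['q'],p,s['eef_rot'],s['contact_force'])
print('tool cm',100*R.from_quat(s['eef_rot']).inv().apply([.438,-.1965,.109]-p))
d=snapshot('wrist');cv2.imwrite('pics/w3.png',d['img'][:,:,::-1]);print(proj(d,[.438,-.1965,.124]))"
```

```text
2.95 [ 0.46279415  0.65797321 -0.22397381  2.08520599  0.33129345  0.42991846
  1.31286921] [ 0.43704535 -0.19403642  0.16076068] [1.19493412e-01 9.92834711e-01 3.95354102e-06 7.48450777e-04] [0.10272535 0.18498024 0.68652138]
tool cm [-0.14350509 -0.2176378   5.17624585]
[316.04825151 284.17400885]
```

View pics/w3.png

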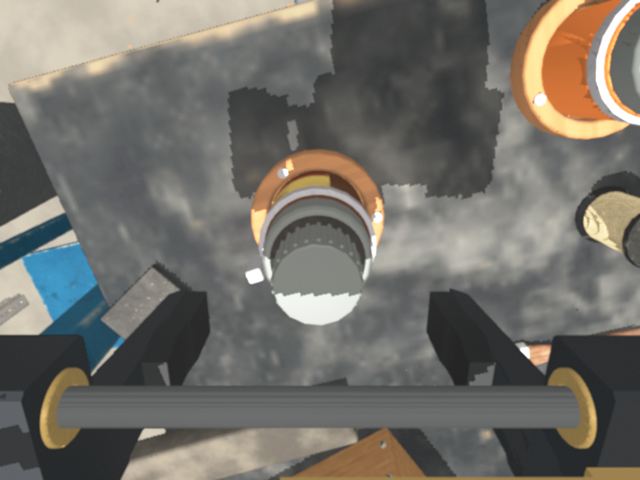

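The cap top is centred at about (317,284), matching the prediction. Next: descend and close.

send_rows([
  {"x": -0.14,"y": -0.22,"z": 2,"rx": 0,"ry": 0,"rz": 0,"jaw": 8.8},
  {"x": 0,"y": 0,"z": 2,"rx": 0,"ry": 0,"rz": 0,"jaw": 8.8},
  {"x": 0,"y": 0,"z": 1.2,"rx": 0,"ry": 0,"rz": 0,"jaw": 8.8},
  {"x": 0,"y": 0,"z": 0,"rx": 0,"ry": 0,"rz": 0,"jaw": 8.8},
  {"x": 0,"y": 0,"z": 0,"rx": 0,"ry": 0,"rz": 0,"jaw": 8.8},
])

```text
clock: 3.5
tool_pos: [0.4378, -0.1972, 0.1089]
eef_rot: [0.12, 0.993, -0.0, 0.001]
contact_force: [0.1, -0.3, 0.4]
opening: 0.997
finger_force: 0.0
```

send_rows([
  {"x": 0,"y": 0,"z": 0,"rx": 0,"ry": 0,"rz": 0,"jaw": 3.8},
  {"x": 0,"y": 0,"z": 0,"rx": 0,"ry": 0,"rz": 0,"jaw": 3.8},
  {"x": 0,"y": 0,"z": 0,"rx": 0,"ry": 0,"rz": 0,"jaw": 3.8},
  {"x": 0,"y": 0,"z": 0,"rx": 0,"ry": 0,"rz": 0,"jaw": 3.8},
  {"x": 0,"y": 0,"z": 0,"rx": 0,"ry": 0,"rz": 0,"jaw": 3.8},
], grip_force=40)

```text
clock: 4.0
tool_pos: [0.437, -0.1971, 0.1078]
eef_rot: [0.12, 0.993, 0.0, 0.0]
contact_force: [-0.0, 0.7, -0.4]
opening: 0.568
finger_force: 0.0
```

send_rows([
  {"x": 0,"y": 0,"z": 0,"rx": 0,"ry": 0,"rz": 0,"jaw": 3.8},
  {"x": 0,"y": 0,"z": 0,"rx": 0,"ry": 0,"rz": 0,"jaw": 3.8},
  {"x": 0,"y": 0,"z": 0,"rx": 0,"ry": 0,"rz": 0,"jaw": 3.8},
  {"x": 0,"y": 0,"z": 0,"rx": 0,"ry": 0,"rz": 0,"jaw": 3.8},
  {"x": 0,"y": 0,"z": 0,"rx": 0,"ry": 0,"rz": 0,"jaw": 3.8},
])

```text
clock: 4.5
tool_pos: [0.4376, -0.1948, 0.1077]
eef_rot: [0.119, 0.993, 0.001, 0.0]
contact_force: [0.8, 4.6, 1.3]
opening: 0.468
finger_force: 40.0
```

Gripped at 41 mm with 40 N. Turning clockwise.

send_rows([
  {"x": 0,"y": 0,"z": 0,"rx": 0,"ry": 0,"rz": 0.1,"jaw": 3.8},
  {"x": 0,"y": 0,"z": 0,"rx": 0,"ry": 0,"rz": 0.1,"jaw": 3.8},
  {"x": 0,"y": 0,"z": 0,"rx": 0,"ry": 0,"rz": 0.1,"jaw": 3.8},
  {"x": 0,"y": 0,"z": 0,"rx": 0,"ry": 0,"rz": 0.1,"jaw": 3.8},
  {"x": 0,"y": 0,"z": 0,"rx": 0,"ry": 0,"rz": 0.1,"jaw": 3.8},
])

```text
clock: 5.0
tool_pos: [0.4378, -0.1945, 0.1077]
eef_rot: [0.362, 0.932, 0.002, -0.0]
contact_force: [1.0, 6.0, 2.3]
opening: 0.471
finger_force: 40.0
```

```bash
python3 -c "
from plant import *
s=get_state();print(s['clock'],s['q'],s['tool_pos'],s['eef_rot'],s['contact_force'],s['moment'])"
```

```text
5.0 [ 0.3634162   0.75739028 -0.06415093  2.1187366   0.15463902  0.26956268
  0.9971349 ] [ 0.43782832 -0.19450528  0.10773599] [ 3.62218460e-01  9.32091999e-01  1.51170899e-03 -8.32220286e-05] [1.00915003 5.95631966 2.33821031] [ 1.21250066 -0.27201805  0.12340325]
```

send_rows([
  {"x": 0,"y": 0,"z": 0,"rx": 0,"ry": 0,"rz": 0.1,"jaw": 3.8},
  {"x": 0,"y": 0,"z": 0,"rx": 0,"ry": 0,"rz": 0.1,"jaw": 3.8},
  {"x": 0,"y": 0,"z": 0,"rx": 0,"ry": 0,"rz": 0.1,"jaw": 3.8},
  {"x": 0,"y": 0,"z": 0,"rx": 0,"ry": 0,"rz": 0.1,"jaw": 3.8},
  {"x": 0,"y": 0,"z": 0,"rx": 0,"ry": 0,"rz": 0.1,"jaw": 3.8},
])

```text
clock: 5.5
tool_pos: [0.4382, -0.1944, 0.1077]
eef_rot: [0.581, 0.814, 0.002, -0.0]
contact_force: [2.5, 2.2, 1.3]
opening: 0.467
finger_force: 40.0
```

```bash
python3 -c "
from plant import *
s=get_state();print(s['clock'],s['q'],s['tool_pos'],s['eef_rot'],s['contact_force'],s['moment'])"
```

```text
5.5 [ 0.30970538  0.75957111  0.02228045  2.12086452 -0.07147924  0.26172825
  0.72619227] [ 0.4381539  -0.19439103  0.107736  ] [ 5.80837690e-01  8.14017878e-01  1.52972863e-03 -3.63195131e-04] [2.52698535 2.1914728  1.26609493] [ 0.04906478 -0.40971387  1.06367681]
```

The moment jumped from 0.12 to 1.06 N m, so the tab has met the stop after about 1.0 rad. Opening and lifting.

send_rows([
  {"x": 0,"y": 0,"z": 0,"rx": 0,"ry": 0,"rz": 0.04,"jaw": 3.8},
  {"x": 0,"y": 0,"z": 0,"rx": 0,"ry": 0,"rz": 0,"jaw": 3.8},
  {"x": 0,"y": 0,"z": 0,"rx": 0,"ry": 0,"rz": 0,"jaw": 8.8},
  {"x": 0,"y": 0,"z": 0,"rx": 0,"ry": 0,"rz": 0,"jaw": 8.8},
  {"x": 0,"y": 0,"z": 0,"rx": 0,"ry": 0,"rz": 0,"jaw": 8.8},
])

```text
clock: 6.0
tool_pos: [0.4363, -0.198, 0.1076]
eef_rot: [0.598, 0.801, -0.001, -0.0]
contact_force: [-0.2, -0.1, -0.5]
opening: 0.711
finger_force: 0.0
```

send_rows([
  {"x": 0,"y": 0,"z": 0,"rx": 0,"ry": 0,"rz": 0,"jaw": 8.8},
  {"x": 0,"y": 0,"z": 0,"rx": 0,"ry": 0,"rz": 0,"jaw": 8.8},
  {"x": 0,"y": 0,"z": 0,"rx": 0,"ry": 0,"rz": 0,"jaw": 8.8},
  {"x": 0,"y": 0,"z": 0,"rx": 0,"ry": 0,"rz": 0,"jaw": 8.8},
  {"x": 0,"y": 0,"z": 0,"rx": 0,"ry": 0,"rz": 0,"jaw": 8.8},
])

```text
clock: 6.5
tool_pos: [0.437, -0.1971, 0.1077]
eef_rot: [0.598, 0.802, 0.0, -0.0]
contact_force: [-0.2, -0.4, -0.0]
opening: 0.997
finger_force: 0.0
```

send_rows([
  {"x": 0,"y": 0,"z": -2,"rx": 0,"ry": 0,"rz": 0,"jaw": 8.8},
  {"x": 0,"y": 0,"z": -3,"rx": 0,"ry": 0,"rz": 0,"jaw": 8.8},
  {"x": 0,"y": 0,"z": -4,"rx": 0,"ry": 0,"rz": 0,"jaw": 8.8},
  {"x": 0,"y": 0,"z": -4,"rx": 0,"ry": 0,"rz": 0,"jaw": 8.8},
  {"x": 0,"y": 0,"z": 0,"rx": 0,"ry": 0,"rz": 0,"jaw": 8.8},
])

```text
clock: 7.0
tool_pos: [0.4395, -0.1983, 0.242]
eef_rot: [0.598, 0.802, 0.001, 0.005]
contact_force: [0.5, 0.8, 0.9]
opening: 0.995
finger_force: 0.0
```

```bash
python3 -c "
from plant import *
from h import *
d=snapshot('wrist');u,v=proj(d,[.438,-.1965,.09]).astype(int);print(u,v)
v0=max(v-60,0);u0=max(u-60,0);print(u0,v0)
a=cv2.resize(d['img'][v0:v0+120,u0:u0+120],(400,400),interpolation=2)
b=cv2.resize(snapshot('scene')['img'][275:385,350:460],(400,400),interpolation=2)
cv2.imwrite('pics/w4.png',np.hstack([a,b])[:,:,::-1])"
```

```text
314 207
254 147
```

View pics/w4.png

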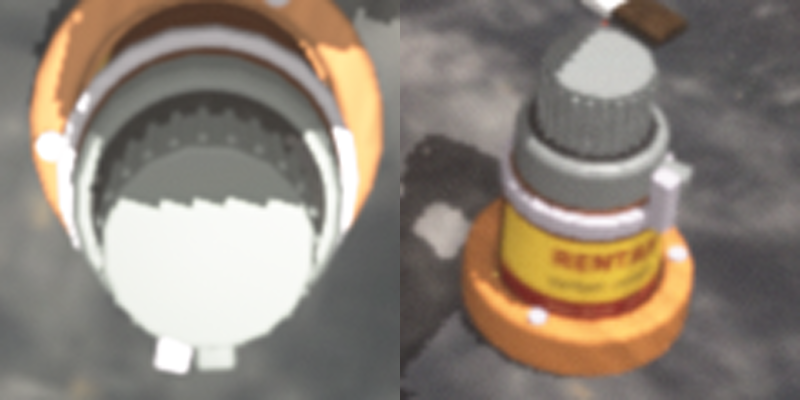

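The pictures show the tab (215,357) right against the post (175,355): 40 px apart, about 9 mm centre to centre, which means contact. The gripper is clear, so I'm handing in.

```bash
python3 -c "
from plant import *
print(finish_job())"
```

```text
the job is handed in; nothing more can be done
None
```

The ribbed cap is screwed clockwise until its tab meets the stop post and has been let go; the bar-topped cap was never touched, and the job was handed in at about 7 s (the judge's result was not shown).

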